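Stir up the settled stone paint on the touch-start mixer

TASK

The stone paint for the model wall has settled: take the removable key from the wooden tool block, push it fully into the slot of the mixer's isolator switch and turn it clockwise to its stop, and leave it in there. Then lift the round-bellied flask out of the carrier, keeping it upright, seat it in the mixer's sprung ring cradle, press it down to the bottom of the spring travel and finish while still holding it pressed down, as the mixer runs only while pressed. Leave the other two bottles standing in their places.

Things in the scene. Friction and masses are not known exactly. Their poses are not given: they have to be found in the camera images.
- key: removable isolator key, black plastic, about 54 mm tall, 40 g, standing upright in a slot of the wooden tool block. Origin at the lower tip, z up along the key. From the tip: a flat tongue 18 mm (x) by 7 mm (y), 18 mm long, with rounded tip edges; then a round collar 26 mm diameter, z 18 to 24 mm; then a flat grip bar 40 mm (x) by 11 mm (y), z 24 to 54 mm. It works equally well turned half round
- key_block: fixed wooden tool block 66 mm (x) by 110 mm (y), 34 mm high, origin under its centre, z up. The key's slot is at y = -30 mm, its long side along x, and the key's collar rests on the block's top. Two short steel and brass tool ends (up to 18 mm high, 10 mm thick) stick up at x = 14 mm, y = 22 and 40 mm
- station: fixed plywood board 150 mm (x) by 270 mm (y), 12 mm thick, origin under its centre, z up, that carries both the mixer and the isolator. Mixer: grey housing 132 x 112 mm centred at y = +66 mm, top 73 mm above the bench, with the sprung ring cradle over its middle. Isolator: grey box 70 x 70 mm centred at y = -80 mm, top 61 mm above the bench, with a round 35 mm opening in its top; the slotted rotor lies inside the opening, 4 mm below that top
- isolator_slot (a point): centre of the slot's mouth, on the top face of the isolator's rotor; turns with the rotor; x along the slot's long side, z up. The slot is 21 mm by 10 mm with a small chamfer and 21 mm deep; the key's tongue goes in 18 mm until its collar rests on the rotor, and its grip bar then lies 2 to 32 mm above the isolator's top
- isolator (a joint): angle of the isolator's rotor, rad: 0 off, 1.5 at the end stop (on), growing clockwise seen from above; it starts 0 to 0.25, stays where it is left, and has about 0.05 N m of friction; the key has about 0.1 rad of play in the slot
- round_flask: closed round-bellied glass flask of grey paint, 90 mm tall, about 160 g (varies). Origin at the centre of its flat foot (26 mm diameter), z up. Ball-shaped belly 60 mm diameter, centre 27 mm up; neck 24 mm diameter from z = 56 mm; round black cap 30 mm diameter, z 66 to 90 mm
- straight_bottle: closed straight-sided glass bottle, 44 mm diameter, 88 mm tall, same paint and cap, not to be disturbed. Origin under its centre
- cone_bottle: closed conical glass bottle, 58 mm diameter at the base, 88 mm tall, same paint and cap, not to be disturbed. Origin under its centre
- carrier: fixed open wooden tray 158 x 158 mm, 35 mm high, divided into four 70 mm square compartments (centres at x, y = +-38 mm) with a 6 mm floor; three of them hold a bottle each. Origin under its centre, z up
- cradle_rim (a point): centre of the upper rim of the mixer's black rubber ring cradle, z up; moves down with it. Ring 60 mm outside and 44 mm inside diameter, 20 mm high, its rim 111 mm above the bench when up. The flask's belly settles on the rim, with the foot 6 to 7 mm below the rim
- cradle (a joint): how far the cradle is pressed down, m: 0 up, 0.012 at the bottom stop. Spring: about 5 N to start it, about 13 N at the bottom; the flask's own weight does not move it, and it springs up when let go

How it is judged:
By the outcome, as a careful person would: the job done as asked, in the order asked, and still so for the second after the job is handed in, while the arm keeps its last pose, push and grip.
It also fails if it takes over 69 s, if anything falls off the work surface, if the arm or the gripper's body presses on something with over 40 N, if the wrist force passes 120 N, or if a joint passes its speed limit or range.

ROBOT

A 6-joint arm with a two-finger parallel gripper is mounted at the origin on the work surface. World frame = base frame: x ahead of the robot, y to its left, z up, the work surface at z = 0. Lengths are in m, angles in rad, forces in N, time in s.
With the tool pointing down it reaches from about 0.25 to 0.8 m from the base axis. Payload 8.5 kg.
Tool frame: the origin (TCP) lies on the centre line of the jaws, within the pads' length; the fingertips stand 11 mm ahead of it and the grasp point (between the pads) lies 8 mm behind it; z points along the fingers, y is the direction in which the jaws open and shut (so a half turn about z gives the same grasp; the last joint's range is limited). The gripper opens to 85 mm and grips with 20 to 120 N. Pads are 22 mm wide; open, the fingers measure 114 mm over their backs; the gripper's body (76 mm by 85 mm) begins 54 mm behind the grasp point. The pads swing forward as they close: fully open they stand 13 mm farther back than shut.
Start: joints at [-1.14, 0.238, -0.013, 1.319, 0, 1.571], TCP at [0.219, -0.477, 0.242] pointing down, gripper open.
Joint ranges: [-2.66, 2.66], [-1.03, 1.9], [-1.14, 1.46], [-1.82, 2.27], [-1.45, 1.34], [-3.14, 3.14]. Speed limits (rad/s): [2.22, 2.22, 2.79, 3.14, 3.14, 3.14].

INTERFACE

Orientations are given as a unit quaternion [x, y, z, w].
In Python, from cell import sense, imaging, robot gives the robot as it stands.
- The arm moves only by the tool servo_tool, never from a script. Its argument "rows" is a list of rows, each a list of 7 numbers: the turn, a rotation vector about the tool's x, y, z in rad, then the shift along the tool's x, y, z in mm, then the closure, from 0 (fully open) to 1 (shut). A call has 1 to 5 rows; each row shifts and turns the commanded pose from where the row before left it, along the tool's axes as they then stand; what a row does not reach is not made up. A row lasts 1/8 s, in which the tool goes at most 62.5 mm and 10.7 degrees, less where a joint would pass 70% of its speed; a pose out of reach is approached as far as the arm can. A call is refused whole if a number of a shift passes 62.5 or a number of a turn 0.188, either way. A call with a gripper value outside its range is refused whole. The fingers move at their own pace and stop on an object; the grip force is fixed at half the most. Time passes only in rows, so rows that do not move let the fingers close. It gives the time, the measured TCP pose, the force and the opening at its end, in the units of the state.
- sense(): the state, without advancing time (a new reading comes with each control period).
- imaging.read_camera(name): name is "scene" or "top" or "wrist"; returns a dict with "frame" (420x560x3 uint8, blue, green, red), "vfov" (degrees; the focal length in pixels is half the picture's height over the tangent of half this angle, whatever the lens; pixels are square), "cx", "cy" (the principal point, pixels), "rvec" (rotation vector, rad) and "tvec" (3), from world to camera coordinates, as OpenCV has them; the wrist camera has in their place "hand_eye" (4x4, takes a point from camera to tool coordinates, whose origin is the TCP and whose axes are the flange's). Camera axes: x right, y down, z forward; pixel columns grow to the right and rows downward; lengths in m; the calibration is good to about 2 mm. A picture is of the moment at which its call begins: read the wrist's pose just before it. There is no depth.
- robot.sign_off(): hands the job in, once; it reports no verdict.
The state is a dict: "clock": time; "joint_positions": joint angles; "joint_velocities": joint speeds; "effort": joint torques, N m; "eef_pos": TCP position; "ee_rot": TCP orientation; "contact_force": force on the tool from outside, world axes, zero at the start; "moment": the same for the moment, N m; "gripper_width": opening from 0.0 (shut) to 1.0 (fully open).
Only numpy, scipy, OpenCV 4.12 (cv2) and the standard library are available. Lean on these libraries where they do the work, as an engineer would, in place of code of your own. Each camera call takes 0.05 s, during which the arm holds its last target.

## Working session

There is one attempt and no reset: what is moved stays moved. The work goes in short steps, Python scripts to look and compute and a tool call to move; the robot and the scene stay as the last step left them, time stands still between calls to the robot, and variables do not carry over. Pictures are saved under pics/ and viewed, and the job is handed in when it is done.

Besides the shell and the picture viewer there is one more tool, called by a JSON object that holds its "method" and its "body". servo_tool: Moves the arm, as the interface text tells. Its arguments: {"type":"object","properties":{"rows":{"type":"array"}},"required":["rows"]}

```bash
ls; mkdir -p pics; python3 - <<'E'
from cell import sense, imaging, robot
import cv2,json
s=sense(); print({k:(v if not hasattr(v,'tolist') else v.tolist()) for k,v in s.items()})
for n in ("scene","top","wrist"):
    d=imaging.read_camera(n); cv2.imwrite(f"pics/a_{n}.png",d["frame"])
    print(n,{k:(v.tolist() if hasattr(v,'tolist') else v) for k,v in d.items() if k!="frame"})
E
```

```text
pics
{'clock': 0.0, 'joint_positions': [-1.1400006090701957, 0.23879885152537295, -0.014274918910976176, 1.3192493842659614, -8.489078902073073e-06, 1.5707913257578645], 'joint_velocities': [0.0007526962082624923, 3.420746850308642e-05, -0.0011701529126502822, 0.0005383374228757009, 0.0005826107287382363, -0.0011512989483450685], 'effort': [0.0008633304605609737, -53.87920260429382, 34.6436333656311, 0.018443178269080818, 0.00014041840586287435, 4.157482464961504e-06], 'eef_pos': [0.21905443735124516, -0.4766418808967673, 0.24166012423893954], 'ee_rot': [0.9768906148984215, 0.21373849373619183, -0.00016731370350319715, -0.0007448656873623331], 'contact_force': [-0.9846555402712744, -0.1624187374261364, -0.8892571647104759], 'moment': [-0.007658305145217653, -0.020854757530553752, 0.04001244882606297], 'gripper_width': 0.9962608059420921}
scene {'vfov': 42.16645159499291, 'cx': 293.6986619832504, 'cy': 214.61990398349818, 'rvec': [1.9223778703585486, 1.1665466717106667, -0.6049494141856416], 'tvec': [-0.2606969211401496, -0.2032180373858106, 1.7447102975273057]}
top {'vfov': 50.82613029953491, 'cx': 280.9155212518772, 'cy': 210.00865887671256, 'rvec': [2.133338829348213, -2.173430905052317, 0.15944529379487246], 'tvec': [0.017723820356125245, 0.5214527409280783, 1.0831653924152003]}
wrist {'vfov': 71.04633895942028, 'cx': 276.10464526693585, 'cy': 212.28218325635714, 'hand_eye': [[-0.0009894269163776604, -0.9464748554910903, -0.3227760352899449, 0.08214386931922557], [0.9999994611939953, -0.001037845628697282, -2.209455178052635e-05, 0.0011559869275099555], [-0.0003140797595702517, -0.3227758832372233, 0.9464753723971555, -0.13202351436996762], [0.0, 0.0, 0.0, 1.0]]}
```

View pics/a_top.png

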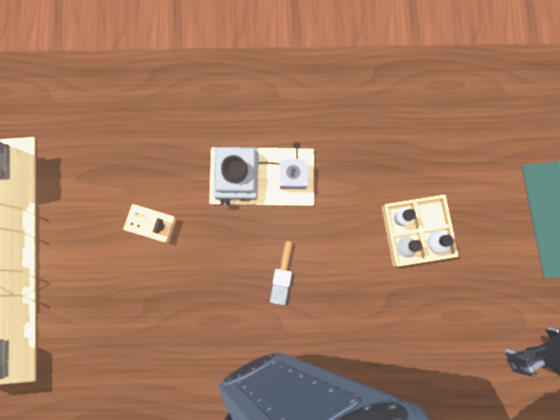

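View pics/a_scene.png

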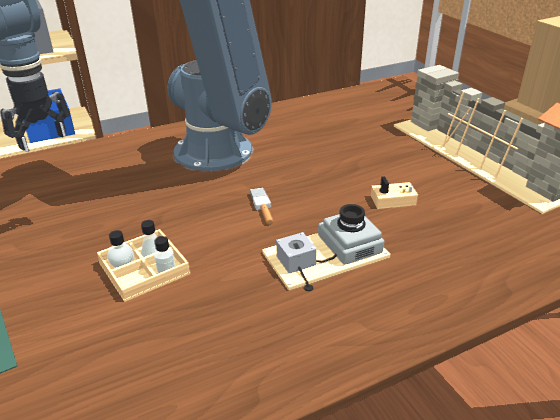

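View pics/a_wrist.png

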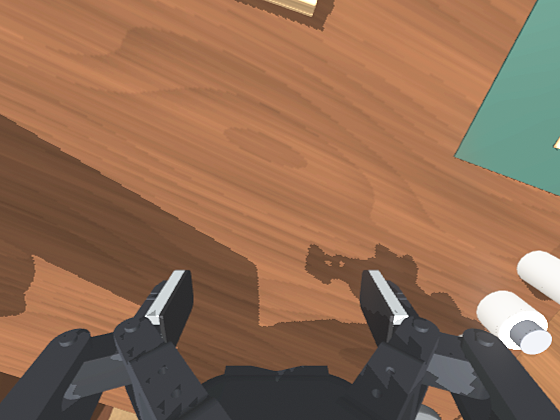

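The top view shows the tool block at (150,223) with the black key at (157,227), the cradle at (235,169), the isolator at (293,173) and the carrier at (421,230). I'll zoom in on each of them.

```bash
python3 - <<'E'
import cv2, numpy as np
t=cv2.imread("pics/a_top.png"); s=cv2.imread("pics/a_scene.png")
def c(im,x,y,w,h,n,W=390,H=290): return cv2.resize(im[y:y+h,x:x+w],(W,H),interpolation=cv2.INTER_CUBIC)
a=np.vstack([np.hstack([c(t,115,195,70,52,''),c(t,375,185,94,70,'')]),np.hstack([c(t,205,135,120,89,''),c(s,90,210,110,82,'')])])
cv2.imwrite("pics/b.png",a)
E
cat > h.py <<'E'
from cell import sense, imaging
import numpy as np, cv2
from scipy.spatial.transform import Rotation as R
def cam(n):
    s=sense(); d=imaging.read_camera(n); h=d["frame"].shape[0]
    f=h/2/np.tan(np.radians(d["vfov"])/2)
    if n=="wrist":
        T=np.eye(4);T[:3,:3]=R.from_quat(s["ee_rot"]).as_matrix();T[:3,3]=s["eef_pos"]
        M=T@np.array(d["hand_eye"]); 
    else:
        Rm=cv2.Rodrigues(np.array(d["rvec"],float))[0]; M=np.eye(4);M[:3,:3]=Rm.T;M[:3,3]=-Rm.T@np.array(d["tvec"],float)
    d.update(f=f,M=M); return d
def ray(d,p):
    v=d["M"][:3,:3]@np.array([(p[0]-d["cx"])/d["f"],(p[1]-d["cy"])/d["f"],1.]); return d["M"][:3,3],v/np.linalg.norm(v)
def plane(d,p,z):
    o,v=ray(d,p); return o+v*(z-o[2])/v[2]
def proj(d,P):
    q=np.linalg.inv(d["M"])@np.append(P,1); return d["f"]*q[:2]/q[2]+[d["cx"],d["cy"]]
E
```

```text
(no output)
```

View pics/b.png

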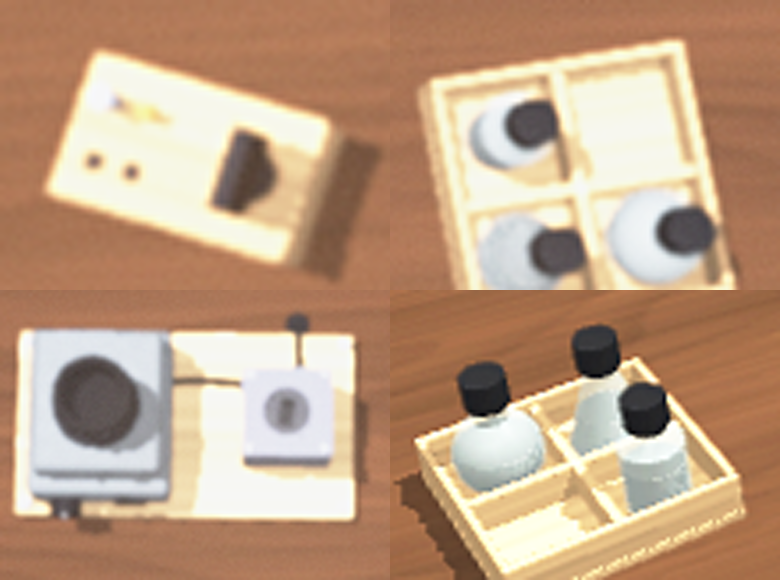

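```bash
python3 - <<'E'
from h import *
d=cam("top"); im=d["frame"]; hsv=cv2.cvtColor(im,cv2.COLOR_BGR2HSV)
print("cam",d["M"][:3,3])
w=cv2.inRange(hsv,(12,25,150),(40,150,255)); w=cv2.morphologyEx(w,cv2.MORPH_CLOSE,np.ones((5,5)))
cs,_=cv2.findContours(w,cv2.RETR_EXTERNAL,cv2.CHAIN_APPROX_NONE)
for c in cs:
    if 500<cv2.contourArea(c)<9000:
        r=cv2.minAreaRect(c); print(cv2.contourArea(c),r)
        for z in (0.012,0.034): 
            b=[plane(d,p,z)[:2] for p in cv2.boxPoints(r)]; print(z,np.round(b,3).tolist(),np.round(np.mean(b,0),4))
bl=cv2.inRange(hsv,(0,0,0),(180,255,70))
cs,_=cv2.findContours(bl,cv2.RETR_EXTERNAL,cv2.CHAIN_APPROX_NONE)
for c in cs:
    if 20<cv2.contourArea(c)<1500:
        r=cv2.minAreaRect(c); print("dark",cv2.contourArea(c),r,[ (z,np.round(plane(d,r[0],z),4)[:2].tolist()) for z in (0.057,0.064,0.094,0.111)])
E
```

```text
cam [0.36673517 0.01936156 1.1448165 ]
6253.0 ((428.67547607421875, 222.57745361328125), (105.75395965576172, 142.67703247070312), 79.4389877319336)
0.012 [[0.591, -0.171], [0.655, -0.545], [0.382, -0.571], [0.323, -0.209]] [ 0.4878 -0.3741]
0.034 [[0.587, -0.167], [0.65, -0.534], [0.381, -0.56], [0.324, -0.205]] [ 0.4854 -0.3665]
735.5 ((418.26397705078125, 128.04798889160156), (62.159996032714844, 67.83999633789062), 73.73979187011719)
0.012 [[0.797, -0.255], [0.848, -0.434], [0.681, -0.468], [0.633, -0.293]] [ 0.7397 -0.3624]
0.034 [[0.789, -0.25], [0.838, -0.425], [0.675, -0.459], [0.628, -0.287]] [ 0.7325 -0.355 ]
dark 40.0 ((351.8772277832031, 414.00714111328125), (4.71274471282959, 21.833730697631836), 72.6459732055664) [(0.057, [0.0345, -0.1484]), (0.064, [0.0366, -0.1473]), (0.094, [0.0458, -0.1427]), (0.111, [0.051, -0.1401])]
dark 42.5 ((381.233642578125, 408.0696716308594), (8.510359764099121, 18.378755569458008), 84.80557250976562) [(0.057, [0.0462, -0.2178]), (0.064, [0.0482, -0.2162]), (0.094, [0.0571, -0.2097]), (0.111, [0.0621, -0.206])]
dark 42.5 ((515.9691772460938, 359.66778564453125), (16.5521183013916, 6.041522979736328), 24.443954467773438) [(0.057, [0.1488, -0.5447]), (0.064, [0.1502, -0.5411]), (0.094, [0.1562, -0.5255]), (0.111, [0.1596, -0.5167])]
dark 444.0 ((547.0, 351.5), (24.0, 43.0), -0.0) [(0.057, [0.166, -0.6209]), (0.064, [0.1673, -0.6167]), (0.094, [0.1728, -0.5991]), (0.111, [0.176, -0.5891])]
```

```bash
python3 - <<'E'
from h import *
d=cam("top"); im=d["frame"]; 
for n,p in dict(key=(157,227),cradle=(235,169),iso=(293,173),capR=(445,241),car=(421,230)).items():
    print(n,im[p[1],p[0]],[ (z,np.round(plane(d,p,z),3)[:2].tolist()) for z in (0.034,0.057,0.09,0.111)])
b=[plane(d,p,.012)[:2] for p in ((210,149),(314,149),(314,205),(210,205))]; print(np.round(b,3).tolist(), np.mean(b,0))
g=cv2.cvtColor(im,cv2.COLOR_BGR2GRAY)
m=(g<75).astype(np.uint8); n,l,st,ce=cv2.connectedComponentsWithStats(m)
for i in range(1,n):
    if st[i,4]>15: print(st[i],ce[i])
E
```

```text
key [73 80 97] [(0.034, [0.484, 0.321]), (0.057, [0.482, 0.315]), (0.09, [0.479, 0.306]), (0.111, [0.476, 0.3])]
cradle [84 83 93] [(0.034, [0.63, 0.124]), (0.057, [0.625, 0.122]), (0.09, [0.617, 0.119]), (0.111, [0.612, 0.117])]
iso [116 115 120] [(0.034, [0.617, -0.025]), (0.057, [0.612, -0.024]), (0.09, [0.605, -0.023]), (0.111, [0.6, -0.022])]
capR [82 76 82] [(0.034, [0.436, -0.404]), (0.057, [0.434, -0.395]), (0.09, [0.432, -0.383]), (0.111, [0.431, -0.375])]
car [246 247 247] [(0.034, [0.465, -0.345]), (0.057, [0.463, -0.338]), (0.09, [0.46, -0.327]), (0.111, [0.458, -0.32])]
[[0.691, 0.192], [0.686, -0.083], [0.537, -0.078], [0.541, 0.191]] [0.61376718 0.05541189]
[224 157  15  17  81] [228.75308642 162.95061728]
[156 220   7  12  29] [159.75862069 225.72413793]
[440 237   5   8  21] [441.57142857 240.76190476]
[527 330  33  45 657] [550.1978691  351.68797565]
[507 354  24  21 185] [517.22702703 362.89189189]
[240 360  22  12  71] [250.35211268 365.        ]
[340 403  67  17 730] [377.09041096 412.86849315]
[226 415   6   5  22] [228.27272727 417.40909091]
```

```bash
cat >> h.py <<'E'
def psi_of(q):
    m=R.from_quat(q).as_matrix(); return np.arctan2(m[1,0],m[0,0])
def plan(goal,psi,N=None,g=0.0,start=None):
    """straight move with pure yaw; prints rows (turn z rad, shift mm). start=(pos,psi)"""
    if start is None:
        s=sense(); p=np.array(s["eef_pos"]); a=psi_of(s["ee_rot"])
    else: p,a=np.array(start[0],float),start[1]
    goal=np.array(goal,float); da=psi-a   # caller picks branch
    n=int(np.ceil(max(np.linalg.norm(goal-p)/0.060,abs(da)/0.18,1)))
    N=max(N or n,n); rows=[]
    for k in range(N):
        m=N-k; t=round(-(psi-a)/m,3); sh=(goal-p)/m
        X=np.array([np.cos(a),np.sin(a),0]);Y=np.array([np.sin(a),-np.cos(a),0])
        v=[round(1000*x,0 if m>1 else 1) for x in (sh@X,sh@Y,-sh[2])]
        rows.append([0,0,t]+v+[g]); p=p+(v[0]*X+v[1]*Y)/1000-np.array([0,0,v[2]/1000]); a-=t
    for i in range(0,N,5): print([[ (int(x) if x==int(x) else x) for x in r] for r in rows[i:i+5]])
    print("end",np.round(p,4),round(a,4))
E
python3 - <<'E'
from h import *
plan([0.47,0.315,0.22],2.87,g=0.3)
E
```

```text
[[0, 0, np.float64(-0.174), 40, -44, 2, 0.3], [0, 0, np.float64(-0.174), 47, -36, 2, 0.3], [0, 0, np.float64(-0.174), 52, -28, 2, 0.3], [0, 0, np.float64(-0.174), 57, -18, 1, 0.3], [0, 0, np.float64(-0.174), 59, -8, 2, 0.3]]
[[0, 0, np.float64(-0.174), 59, 2, 1, 0.3], [0, 0, np.float64(-0.174), 58, 12, 2, 0.3], [0, 0, np.float64(-0.174), 55, 22, 1, 0.3], [0, 0, np.float64(-0.175), 50, 32, 2, 0.3], [0, 0, np.float64(-0.174), 44, 40, 1, 0.3]]
[[0, 0, np.float64(-0.175), 37, 47, 2, 0.3], [0, 0, np.float64(-0.174), 28, 52, 1, 0.3], [0, 0, np.float64(-0.175), 18, 56, 2, 0.3], [0, 0, np.float64(-0.174), np.float64(8.2), 59, 1, 0.3]]
end [0.47  0.315 0.22 ] 2.8698
```

{"method": "servo_tool", "body": {"rows": [[0, 0, -0.174, 40, -44, 2, 0.3], [0, 0, -0.174, 47, -36, 2, 0.3], [0, 0, -0.174, 52, -28, 2, 0.3], [0, 0, -0.174, 57, -18, 1, 0.3], [0, 0, -0.174, 59, -8, 2, 0.3]]}}

```text
clock: 0.88
eef_pos: [0.3094, -0.1923, 0.2334]
ee_rot: [0.794, 0.608, 0.0, 0.0]
contact_force: [0.9, 0.4, 0.4]
gripper_width: 0.702
```

```bash
python3 - <<'E'
from h import *
s=sense(); print(s["clock"],np.round(s["eef_pos"],4),psi_of(s["ee_rot"]),np.round(s["joint_positions"],3))
p=np.array([.2191,-.4766,.2417]);a=.4307
for t,x,y,z in [(-.174,40,-44,2),(-.174,47,-36,2),(-.174,52,-28,2),(-.174,57,-18,1),(-.174,59,-8,2)]:
    p=p+np.array([x*np.cos(a)+y*np.sin(a),x*np.sin(a)-y*np.cos(a),-z])/1000;a-=t
print(p,a)
E
```

```text
0.875 [ 0.3094 -0.1923  0.2334] 1.3058266365658013 [-0.556 -0.036 -0.351  1.255  0.     1.28 ]
[ 0.30911061 -0.19352918  0.2327    ] 1.3006999999999997
```

{"method": "servo_tool", "body": {"rows": [[0, 0, -0.174, 59, 2, 1, 0.3], [0, 0, -0.174, 58, 12, 2, 0.3], [0, 0, -0.174, 55, 22, 1, 0.3], [0, 0, -0.175, 50, 32, 2, 0.3], [0, 0, -0.174, 44, 40, 1, 0.3]]}}

```text
clock: 1.5
eef_pos: [0.399, 0.0907, 0.2265]
ee_rot: [0.463, 0.886, 0.0, 0.0]
contact_force: [1.7, -0.0, -0.6]
gripper_width: 0.7
```

{"method": "servo_tool", "body": {"rows": [[0, 0, -0.175, 37, 47, 2, 0.3], [0, 0, -0.174, 28, 52, 1, 0.3], [0, 0, -0.175, 18, 56, 2, 0.3], [0, 0, -0.174, 8, 59, 1, 0.3], [0, 0, 0, 0, 0, 0, 0.3]]}}

```text
clock: 2.12
eef_pos: [0.4708, 0.3182, 0.2189]
ee_rot: [0.133, 0.991, 0.0, -0.0]
contact_force: [-0.7, 0.7, 0.4]
gripper_width: 0.701
```

```bash
python3 - <<'E'
from h import *
d=cam("wrist"); cv2.imwrite("pics/c.png",d["frame"]); s=sense(); print(s["clock"],np.round(s["eef_pos"],4),psi_of(s["ee_rot"]),np.round(s["joint_positions"],3))
E
```

```text
2.175 [0.4701 0.3163 0.2192] 2.8719388711291973 [0.592 0.319 0.041 1.294 0.    0.862]
```

View pics/c.png

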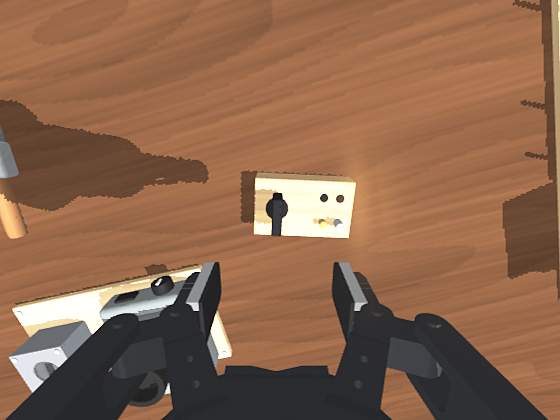

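The wrist view shows the block with its top face at roughly (255–355, 179–238). The key bar runs from (277,196) to (277,235). Next I'll measure both.

```bash
python3 - <<'E'
from h import *
d=cam("wrist"); im=d["frame"]; x0,y0,x1,y1=225,155,375,260
c=im[y0:y1,x0:x1]; cv2.imwrite("pics/d.png",cv2.resize(c,(750,525),interpolation=cv2.INTER_CUBIC))
hsv=cv2.cvtColor(c,cv2.COLOR_BGR2HSV)
w=((hsv[...,2]>195)&(hsv[...,1]<120)).astype(np.uint8)
w=cv2.morphologyEx(w,cv2.MORPH_CLOSE,np.ones((3,3)))
cs,_=cv2.findContours(w,cv2.RETR_EXTERNAL,cv2.CHAIN_APPROX_NONE); k=max(cs,key=cv2.contourArea)
h=cv2.convexHull(k); r=cv2.minAreaRect(h); print(cv2.contourArea(h),r)
q=cv2.approxPolyDP(h,4,True)[:,0]+[x0,y0]; print(q.tolist())
P=np.array([plane(d,p,.034)[:2] for p in q]); print(np.round(P,4).tolist(), [round(float(np.linalg.norm(P[i]-P[i-1])),4) for i in range(len(P))])
m=(hsv[...,2]<60).astype(np.uint8); n,l,st,ce=cv2.connectedComponentsWithStats(m)
for i in range(1,n):
    if st[i,4]>30: print(st[i]+[x0,y0,0,0,0],ce[i]+[x0,y0])
E
```

```text
5679.5 ((81.34733581542969, 50.99576187133789), (100.15580749511719, 60.39337158203125), 1.5911402702331543)
[[357, 182], [350, 237], [256, 233], [258, 178], [350, 177]]
[[0.4833, 0.4029], [0.546, 0.3831], [0.5118, 0.2783], [0.4499, 0.2992], [0.4757, 0.3966]] [0.0099, 0.0658, 0.1102, 0.0653, 0.1007]
[268 193  21  42 242] [276.03305785 206.57024793]
[280 208  10  27  38] [283.76315789 221.        ]
```

View pics/d.png

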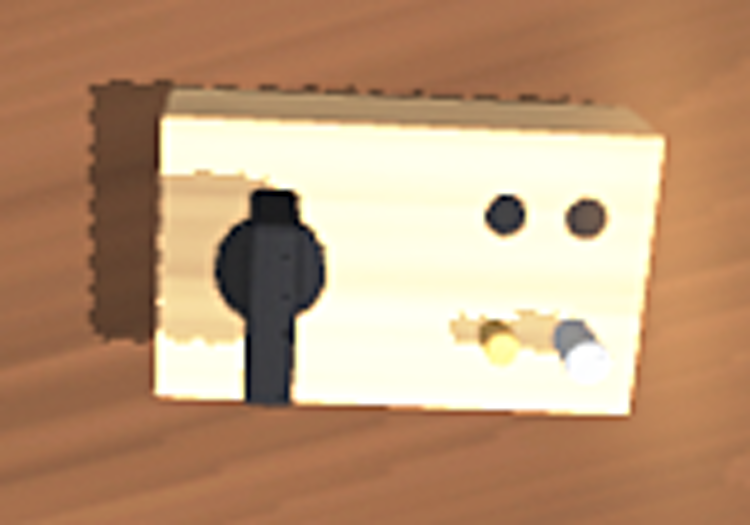

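```bash
python3 - <<'E'
from h import *
d=cam("wrist"); f=lambda u,v:(225+u/5-.4,155+v/5-.4)
print("collar",plane(d,f(270,268),.040)[:2])
e=[plane(d,f(u,v),.070)[:2] for u,v in ((249,222),(300,222),(293,402),(247,402))]
print(np.round(e,4),np.mean(e,0)); a=(e[0]+e[1])/2-(e[2]+e[3])/2; print(np.linalg.norm(a),np.arctan2(a[1],a[0]))
P=np.array([[.4833,.4029],[.546,.3831],[.5118,.2783],[.4499,.2992]]); v=P[1]-P[2]+P[0]-P[3]; v/=np.linalg.norm(v); c=P.mean(0); print("slot",c-.03*v,"yaw",np.arctan2(-v[0],v[1]))
E
```

```text
collar [0.4874628  0.31095225]
[[0.4676 0.3119]
 [0.4704 0.3217]
 [0.5075 0.3102]
 [0.505  0.301 ]] [0.48761996 0.31117796]
0.03889668292742296 2.848787041035721
slot [0.48849754 0.31233745] yaw -0.3135268182795845
```

```bash
python3 - <<'E'
from h import *
plan([0.488,0.3117,0.11],2.838,g=0.6,N=3)
E
```

```text
[[0, 0, np.float64(0.01), -6, 1, 37, 0.6], [0, 0, np.float64(0.011), -6, 1, 36, 0.6], [0, 0, np.float64(0.01), np.float64(-6.2), np.float64(0.6), 37, 0.6]]
end [0.4879 0.3117 0.11  ] 2.838
```

{"method": "servo_tool", "body": {"rows": [[0, 0, 0.01, -6, 1, 37, 0.6], [0, 0, 0.011, -6, 1, 36, 0.6], [0, 0, 0.01, -6.2, 0.6, 37, 0.6], [0, 0, 0, 0, 0, 0, 0.6]]}}

```text
clock: 2.78
eef_pos: [0.487, 0.3098, 0.1087]
ee_rot: [0.152, 0.988, -0.002, -0.002]
contact_force: [-0.1, 0.5, 1.2]
gripper_width: 0.401
```

```bash
python3 - <<'E'
from h import *
d=cam("wrist"); cv2.imwrite("pics/e.png",d["frame"]); s=sense(); print(s["clock"],np.round(s["eef_pos"],4),psi_of(s["ee_rot"]),s["gripper_width"])
print(proj(d,[.488,.3117,.070]))
E
```

```text
2.825 [0.4879 0.3107 0.1105] 2.83696094147347 0.4019119595688231
[282.105931   249.71650884]
```

View pics/e.png

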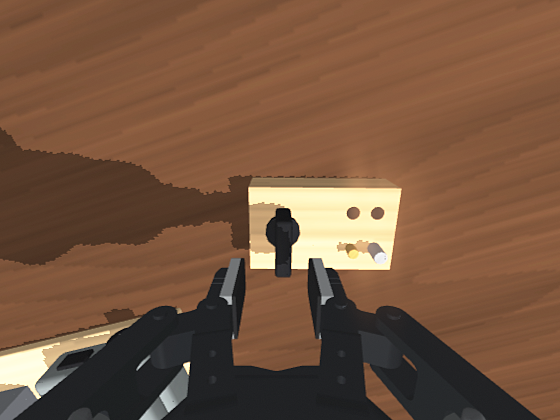

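The key bar's top is centred near (283,248) between the jaws, which matches the predicted (282,250). I'll descend.

{"method": "servo_tool", "body": {"rows": [[0, 0, 0, 0, 1, 28, 0.6], [0, 0, 0, 0, 0, 27, 0.6], [0, 0, 0, 0, 0, 0, 0.9], [0, 0, 0, 0, 0, 0, 1], [0, 0, 0, 0, 0, 0, 1]]}}

```text
clock: 3.45
eef_pos: [0.4896, 0.3136, 0.0571]
ee_rot: [0.151, 0.989, 0.001, 0.001]
contact_force: [0.4, 0.4, -0.7]
gripper_width: 0.113
```

{"method": "servo_tool", "body": {"rows": [[0, 0, 0, 0, 0, 0, 1], [0, 0, 0, 0, 0, 0, 1]]}}

```text
clock: 3.7
eef_pos: [0.4895, 0.3136, 0.0568]
ee_rot: [0.151, 0.989, 0.001, 0.001]
contact_force: [-1.4, -1.5, 6.6]
gripper_width: 0.114
```

```bash
python3 - <<'E'
from h import *
d=cam("wrist"); cv2.imwrite("pics/f.png",d["frame"]); s=sense(); print(s["clock"],np.round(s["eef_pos"],4),psi_of(s["ee_rot"]),s["gripper_width"],s["contact_force"],s["moment"])
E
```

```text
3.75 [0.4895 0.3136 0.0568] 2.8387623487389164 0.11825651064570636 [-1.67909446 -0.51123928  7.31993106] [-0.20740605  0.17681147 -0.02115097]
```

View pics/f.png

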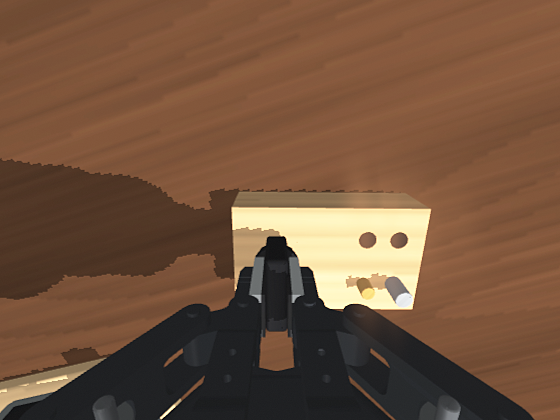

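```bash
python3 - <<'E'
from h import *
plan([0.612,-0.024,0.20],3.0,g=1,start=([.4895,.3136,.20],2.8388))
E
```

```text
[[0, 0, -0.027, -36, -48, 0, 1], [0, 0, -0.027, -35, -49, 0, 1], [0, 0, -0.027, -34, -49, 0, 1], [0, 0, -0.027, -32, -50, 0, 1], [0, 0, -0.027, -31, -51, 0, 1]]
[[0, 0, -0.026, np.float64(-29.6), np.float64(-52.4), 0, 1]]
end [ 0.612 -0.024  0.2  ] 2.9998
```

{"method": "servo_tool", "body": {"rows": [[0, 0, 0, 0, 0, -25, 1], [0, 0, 0, 0, 0, -58, 1], [0, 0, 0, 0, 0, -60, 1]]}}

```text
clock: 4.12
eef_pos: [0.4884, 0.3129, 0.2001]
ee_rot: [0.151, 0.989, -0.0, -0.0]
contact_force: [0.4, 0.6, -0.6]
gripper_width: 0.113
```

{"method": "servo_tool", "body": {"rows": [[0, 0, -0.027, -36, -48, 0, 1], [0, 0, -0.027, -35, -49, 0, 1], [0, 0, -0.027, -34, -49, 0, 1], [0, 0, -0.027, -32, -50, 0, 1], [0, 0, -0.027, -31, -51, 0, 1]]}}

```text
clock: 4.75
eef_pos: [0.5912, 0.0304, 0.199]
ee_rot: [0.083, 0.997, 0.0, 0.0]
contact_force: [1.3, 1.0, -0.1]
gripper_width: 0.119
```

{"method": "servo_tool", "body": {"rows": [[0, 0, -0.026, -29.6, -52.4, 0, 1], [0, 0, 0, 0, 0, 0, 1]]}}

```text
clock: 5.0
eef_pos: [0.6122, -0.0284, 0.1984]
ee_rot: [0.073, 0.997, -0.0, 0.0]
contact_force: [-0.2, 0.9, -1.0]
gripper_width: 0.12
```

```bash
python3 - <<'E'
from h import *
d=cam("wrist"); cv2.imwrite("pics/g.png",d["frame"]); s=sense(); print(s["clock"],np.round(s["eef_pos"],4),psi_of(s["ee_rot"]),s["gripper_width"],s["contact_force"],s["joint_positions"])
E
```

```text
5.05 [ 0.6115 -0.0264  0.1983] 2.996321659682999 0.11238128767692963 [0.28112404 0.20207905 0.17107513] [-4.32341892e-02  4.04097533e-01  1.16398961e-01  1.28311369e+00
  1.27198494e-04  1.02036805e-01]
```

View pics/g.png

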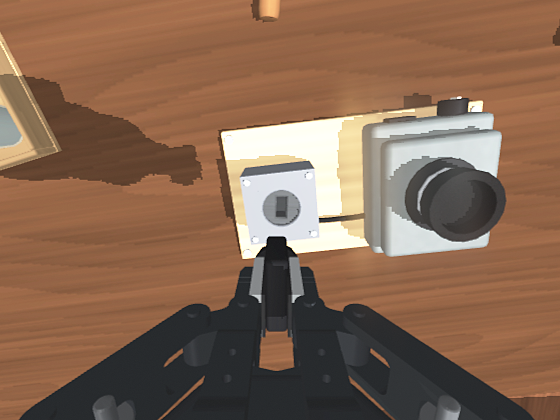

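The isolator slot shows clearly at about (281,207) and the cradle ring at about (463,200). The key is upright in the grip.

```bash
python3 - <<'E'
from h import *
d=cam("wrist"); im=d["frame"]
a=cv2.resize(im[155:255,230:330],(600,600),interpolation=cv2.INTER_CUBIC); cv2.imwrite("pics/i.png",a)
E
```

```text
(no output)
```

View pics/i.png

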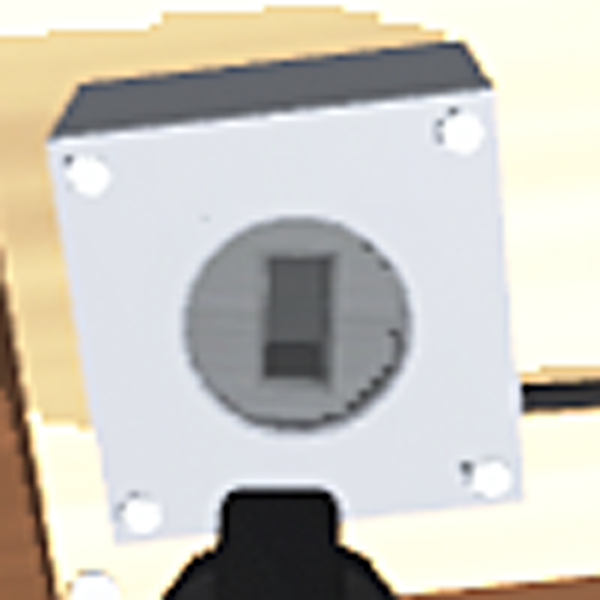

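```bash
python3 - <<'E'
from h import *
d=cam("wrist"); f=lambda p:(230+p[0]/6-.42,155+p[1]/6-.42)
Q=lambda L,z:np.array([plane(d,f(p),z)[:2] for p in L])
b=Q([(50,138),(493,88),(522,500),(115,545)],.061); print("box",b.mean(0),[np.linalg.norm(b[i]-b[i-1]) for i in range(4)]); v=b[1]-b[0]+b[2]-b[3]; print("yaw",np.arctan2(-v[0],v[1]))
c=Q([(298,324),(185,324),(411,324)],.061); print("hole",c[0],np.linalg.norm(c[1]-c[2]))
s=Q([(263,253),(333,255),(328,387),(260,381)],.057); print("slot",s.mean(0),[np.linalg.norm(s[i]-s[i-1]) for i in range(4)]); v=s[0]+s[1]-s[2]-s[3]; print("psi x",np.arctan2(v[1],v[0]))
v=s[1]+s[2]-s[0]-s[3];print(np.arctan2(-v[0],v[1]))
im=d["frame"]; hsv=cv2.cvtColor(im,cv2.COLOR_BGR2HSV)
s=sense(); print(s["eef_pos"],psi_of(s["ee_rot"]))
E
```

```text
box [ 0.61621344 -0.02486356] [np.float64(0.06977197585445363), np.float64(0.0688237655091465), np.float64(0.0693037855241208), np.float64(0.0683822168143818)]
yaw -0.02760559639787205
hole [ 0.61596694 -0.02433439] 0.036290878117530276
slot [ 0.61650724 -0.02470156] [np.float64(0.02189118286933846), np.float64(0.01126224520102341), np.float64(0.02261074355008656), np.float64(0.011262696010467234)]
psi x 2.970866796234149
-0.2062095625650789
[ 0.61090429 -0.02413649  0.19844592] 2.999366223537718
```

```bash
python3 - <<'E'
from h import *
d=cam("wrist"); H=np.array(d["hand_eye"])
for z in (.0168,):
  for p in ((225,490),(337,490)):
    u,v=230+p[0]/6-.42,155+p[1]/6-.42
    r=H[:3,:3]@np.array([(u-d["cx"])/d["f"],(v-d["cy"])/d["f"],1]); t=(z-H[2,3])/r[2]; print(H[:3,3]+r*t)
E
```

```text
[ 0.01865565 -0.00657201  0.0168    ]
[0.01864754 0.00368901 0.0168    ]
```

```bash
python3 - <<'E'
from h import *
plan([.6164,-.0230,.110],2.957,g=1,N=3)
E
```

```text
[[0, 0, np.float64(0.014), -2, 0, 30, 1], [0, 0, np.float64(0.015), -2, 1, 29, 1], [0, 0, np.float64(0.014), np.float64(-1.4), np.float64(0.4), np.float64(29.5), 1]]
end [ 0.6164 -0.023   0.11  ] 2.9575
```

{"method": "servo_tool", "body": {"rows": [[0, 0, 0.014, -2, 0, 30, 1], [0, 0, 0.015, -2, 1, 29, 1], [0, 0, 0.014, -1.4, 0.4, 29.5, 1], [0, 0, 0, 0, 0, 0, 1]]}}

```text
clock: 5.7
eef_pos: [0.615, -0.0223, 0.1081]
ee_rot: [0.091, 0.996, -0.0, -0.002]
contact_force: [-0.5, 0.4, 0.2]
gripper_width: 0.114
```

```bash
python3 - <<'E'
from h import *
d=cam("wrist"); s=sense(); print(s["clock"],np.round(s["eef_pos"],4),psi_of(s["ee_rot"]),s["gripper_width"],s["contact_force"])
im=d["frame"]; cv2.imwrite("pics/j.png",cv2.resize(im[190:310,220:340],(720,600),interpolation=cv2.INTER_CUBIC)[:600])
e=cam("scene"); cv2.imwrite("pics/k.png",cv2.resize(e["frame"][200:300,250:390],(784,560),interpolation=cv2.INTER_CUBIC))
E
```

```text
5.75 [ 0.6161 -0.0225  0.1098] 2.9589011548847246 0.11758037026118079 [-0.08952689  0.18608988  0.06824191]
```

View pics/j.png

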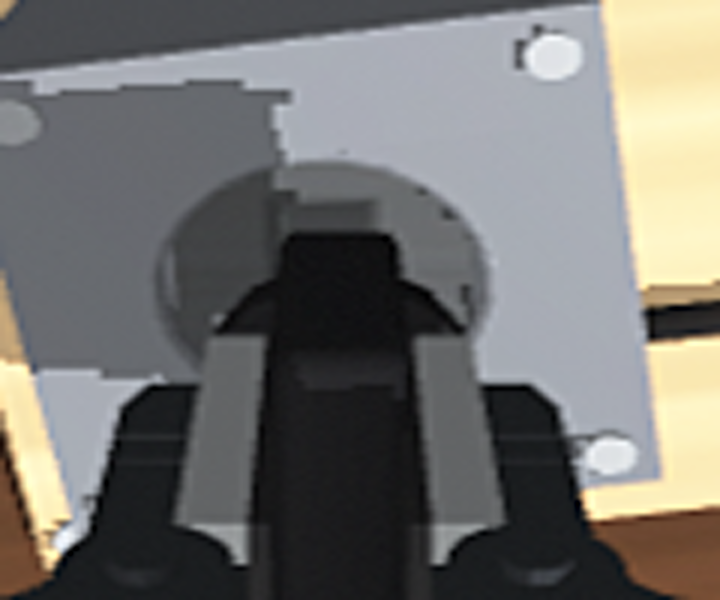

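View pics/k.png

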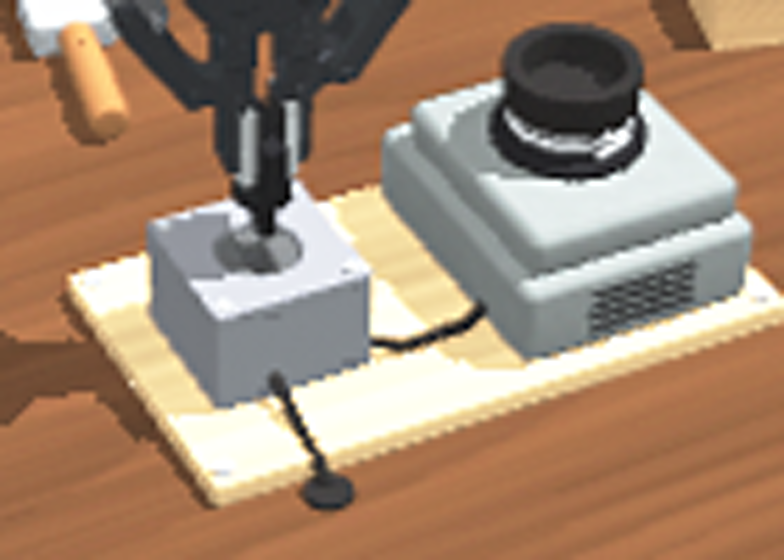

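```bash
python3 - <<'E'
from h import *
for i in range(2):
    d=cam("wrist"); print(d["f"],d["cx"],d["cy"],np.round(d["hand_eye"],4).tolist())
E
```

```text
294.1574560179205 276.10464526693585 212.28218325635714 [[-0.001, -0.9466, -0.3223, 0.0832], [1.0, -0.0008, -0.0008, -0.0015], [0.0005, -0.3223, 0.9466, -0.132], [0.0, 0.0, 0.0, 1.0]]
294.1574560179205 276.10464526693585 212.28218325635714 [[-0.001, -0.9466, -0.3223, 0.0832], [1.0, -0.0008, -0.0008, -0.0015], [0.0005, -0.3223, 0.9466, -0.132], [0.0, 0.0, 0.0, 1.0]]
```

```bash
python3 - <<'E'
from h import *
d=cam("wrist"); H=np.array(d["hand_eye"])
def t(u,v,z):
    r=H[:3,:3]@np.array([(u-d["cx"])/d["f"],(v-d["cy"])/d["f"],1]); return H[:3,3]+r*(z-H[2,3])/r[2]
f=lambda a,b:(220+a/6-.42,190+b/5-.4)
print("bar end",t(*f(341,234),.0168))
print("slot far",t(*f(334,199),.0528))
print("hole top",t(*f(324,160),.0488),"hole L/R",t(*f(157,265),.0488),t(*f(491,265),.0488))
print("padmid",t(*f(340.5,340),.01))
E
```

```text
bar end [ 0.01849379 -0.00144785  0.0168    ]
slot far [ 0.00799892 -0.00222568  0.0528    ]
hole top [ 0.01514522 -0.00329309  0.0488    ] hole L/R [ 6.72218194e-05 -2.20824450e-02  4.88000000e-02] [3.82245535e-05 1.53811201e-02 4.88000000e-02]
padmid [ 0.00904835 -0.00150243  0.01      ]
```

{"method": "servo_tool", "body": {"rows": [[0, 0, 0, -1.2, -1.4, 5, 1], [0, 0, 0, 0, 0, 4, 1], [0, 0, 0, 0, 0, 3, 1], [0, 0, 0, 0, 0, 2, 1]]}}

```text
clock: 6.45
eef_pos: [0.6175, -0.0255, 0.0955]
ee_rot: [0.092, 0.996, 0.0, -0.0]
contact_force: [0.2, 0.0, -0.8]
gripper_width: 0.117
```

{"method": "servo_tool", "body": {"rows": [[0, 0, 0, 0, 0, 2, 1], [0, 0, 0, 0, 0, 2, 1], [0, 0, 0, 0, 0, 2, 1]]}}

```text
clock: 6.82
eef_pos: [0.6177, -0.0255, 0.0897]
ee_rot: [0.092, 0.996, 0.0, -0.0]
contact_force: [-0.2, -0.0, -0.7]
gripper_width: 0.116
```

In the slot with no force. I'll keep going.

{"method": "servo_tool", "body": {"rows": [[0, 0, 0, 0, 0, 3, 1], [0, 0, 0, 0, 0, 3, 1], [0, 0, 0, 0, 0, 2, 1], [0, 0, 0, 0, 0, 1, 1]]}}

```text
clock: 7.32
eef_pos: [0.6176, -0.0255, 0.0806]
ee_rot: [0.092, 0.996, 0.0, -0.0]
contact_force: [1.1, -0.0, 0.2]
gripper_width: 0.116
```

{"method": "servo_tool", "body": {"rows": [[0, 0, 0, 0, 0, 1, 1], [0, 0, 0, 0, 0, 1, 1], [0, 0, 0, 0, 0, 1, 1]]}}

```text
clock: 7.7
eef_pos: [0.6179, -0.0255, 0.0796]
ee_rot: [0.092, 0.996, 0.0, 0.001]
contact_force: [-6.4, 0.3, 21.3]
gripper_width: 0.113
```

{"method": "servo_tool", "body": {"rows": [[0, 0, 0, 0, 0, -1.5, 1], [0, 0, 0.1, 0, 0, 0, 1], [0, 0, 0.15, 0, 0, 0, 1], [0, 0, 0.15, 0, 0, 0, 1], [0, 0, 0.15, 0, 0, 0, 1]]}}

```text
clock: 8.32
eef_pos: [0.6182, -0.0252, 0.0798]
ee_rot: [0.361, 0.932, 0.0, 0.0]
contact_force: [0.2, 1.2, 4.3]
gripper_width: 0.117
```

```bash
cat > st.py <<'E'
from h import *
s=sense(); print(s["clock"],np.round(s["eef_pos"],4),"psi",round(psi_of(s["ee_rot"]),3),"w",round(s["gripper_width"],3),"F",np.round(s["contact_force"],1),"M",np.round(s["moment"],2),"q",np.round(s["joint_positions"],2))
E
python3 st.py
```

```text
8.325 [ 0.6182 -0.0252  0.0798] psi 2.402 w 0.117 F [0.2 1.2 4.3] M [0.2  0.1  0.05] q [-0.04  0.49 -0.07  1.02  0.    0.7 ]
```

{"method": "servo_tool", "body": {"rows": [[0, 0, 0.17, 0, 0, 0, 1], [0, 0, 0.17, 0, 0, 0, 1], [0, 0, 0.17, 0, 0, 0, 1], [0, 0, 0.15, 0, 0, 0, 1], [0, 0, 0.08, 0, 0, 0, 1]]}}

```text
clock: 8.95
eef_pos: [0.6177, -0.0255, 0.0798]
ee_rot: [0.674, 0.739, 0.0, 0.0]
contact_force: [-1.6, 0.0, 5.2]
gripper_width: 0.116
```

```bash
python3 st.py
```

```text
8.95 [ 0.6177 -0.0255  0.0798] psi 1.663 w 0.116 F [-1.6  0.   5.2] M [-0.15  0.53  0.04] q [-0.04  0.49 -0.07  1.02 -0.    1.44]
```

{"method": "servo_tool", "body": {"rows": [[0, 0, 0.05, 0, 0, 0, 1], [0, 0, 0.04, 0, 0, 0, 1], [0, 0, 0.04, 0, 0, 0, 1]]}}

```text
clock: 9.32
eef_pos: [0.6176, -0.0256, 0.0798]
ee_rot: [0.719, 0.695, -0.0, 0.0]
contact_force: [-2.2, -0.3, 5.4]
gripper_width: 0.118
```

```bash
python3 st.py
```

```text
9.325 [ 0.6176 -0.0256  0.0798] psi 1.535 w 0.118 F [-2.2 -0.3  5.4] M [-0.21  0.57  0.05] q [-0.04  0.49 -0.07  1.02 -0.    1.56]
```

Still only friction torque (0.05). I'll turn on until it meets the stop.

{"method": "servo_tool", "body": {"rows": [[0, 0, 0.03, 0, 0, 0, 1], [0, 0, 0.03, 0, 0, 0, 1], [0, 0, 0.03, 0, 0, 0, 1]]}}

```text
clock: 9.7
eef_pos: [0.6175, -0.0256, 0.0798]
ee_rot: [0.75, 0.662, -0.0, 0.0]
contact_force: [-3.1, -0.0, 6.3]
gripper_width: 0.115
```

```bash
python3 st.py
```

```text
9.7 [ 0.6175 -0.0256  0.0798] psi 1.446 w 0.115 F [-3.1 -0.   6.3] M [-0.19  0.65  0.05] q [-0.04  0.49 -0.07  1.02 -0.    1.65]
```

{"method": "servo_tool", "body": {"rows": [[0, 0, 0.04, 0, 0, 0, 1], [0, 0, 0.04, 0, 0, 0, 1], [0, 0, 0, 0, 0, 0, 1]]}}

```text
clock: 10.07
eef_pos: [0.6174, -0.0255, 0.0798]
ee_rot: [0.776, 0.631, -0.0, 0.0]
contact_force: [-2.9, -0.8, 5.8]
gripper_width: 0.115
```

```bash
python3 st.py; python3 - <<'E'
from h import *
im=cam("wrist")["frame"]; cv2.imwrite("pics/l.png",im)
E
```

```text
10.075 [ 0.6174 -0.0255  0.0798] psi 1.366 w 0.115 F [-2.9 -0.8  5.8] M [-0.13  0.65  0.19] q [-0.04  0.49 -0.07  1.02 -0.    1.73]
```

View pics/l.png

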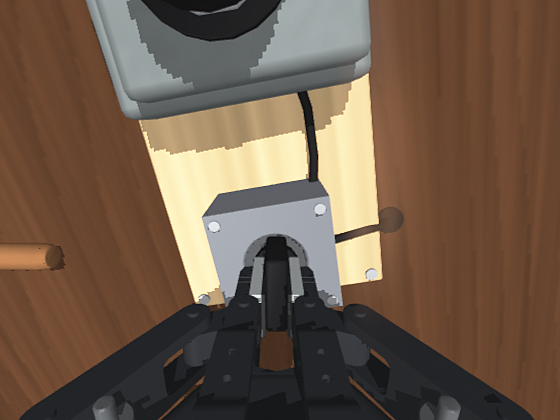

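{"method": "servo_tool", "body": {"rows": [[0, 0, 0.05, 0, 0, 0, 1], [0, 0, 0.0, 0, 0, 0, 1]]}}

```text
clock: 10.38
eef_pos: [0.6174, -0.0254, 0.0798]
ee_rot: [0.791, 0.612, -0.0, -0.0]
contact_force: [-1.9, -0.3, 5.4]
gripper_width: 0.114
```

```bash
python3 st.py
```

```text
10.375 [ 0.6174 -0.0254  0.0798] psi 1.317 w 0.114 F [-1.9 -0.3  5.4] M [-0.01  0.68  0.45] q [-0.04  0.49 -0.07  1.02  0.    1.78]
```

{"method": "servo_tool", "body": {"rows": [[0, 0, -0.08, 0, 0, 0, 1], [0, 0, 0, 0, 0, 0, 0.6], [0, 0, 0, 0, 0, 0, 0.6], [0, 0, 0, 0, 0, -10, 0.6], [0, 0, 0, 0, 0, -50, 0.6]]}}

```text
clock: 11.0
eef_pos: [0.6159, -0.0254, 0.1377]
ee_rot: [0.766, 0.643, -0.002, -0.002]
contact_force: [1.0, -0.1, 0.1]
gripper_width: 0.404
```

{"method": "servo_tool", "body": {"rows": [[0, 0, 0, 0, 0, -60, 0.6], [0, 0, 0, 0, 0, -40, 0.6], [0, 0, 0, 0, 0, 0, 0.6]]}}

```text
clock: 11.38
eef_pos: [0.6193, -0.0255, 0.2437]
ee_rot: [0.766, 0.643, 0.003, 0.002]
contact_force: [0.4, 0.2, -0.2]
gripper_width: 0.396
```

```bash
python3 st.py; python3 - <<'E'
from h import *
im=cam("wrist")["frame"]; cv2.imwrite("pics/m.png",im)
E
```

```text
11.375 [ 0.6193 -0.0255  0.2437] psi 1.396 w 0.396 F [ 0.4  0.2 -0.2] M [-0.01  0.    0.02] q [-0.04  0.4   0.22  1.39  0.    1.7 ]
```

View pics/m.png

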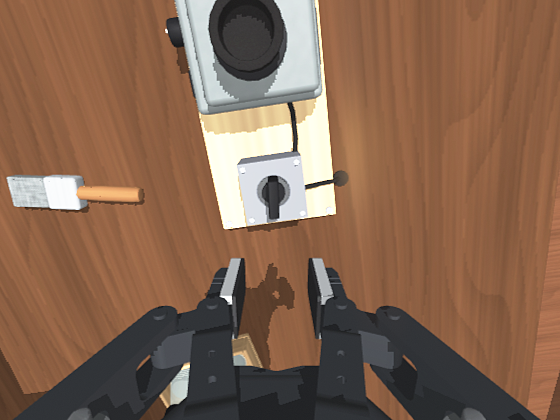

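```bash
python3 - <<'E'
from h import *
d=cam("wrist"); im=d["frame"]
a=cv2.resize(im[145:235,225:325],(800,720)[:2],interpolation=cv2.INTER_CUBIC)[:600]; cv2.imwrite("pics/n.png",a)
b=cv2.resize(im[0:100,180:310],(780,600),interpolation=cv2.INTER_CUBIC); cv2.imwrite("pics/o.png",b)
E
```

```text
(no output)
```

View pics/n.png

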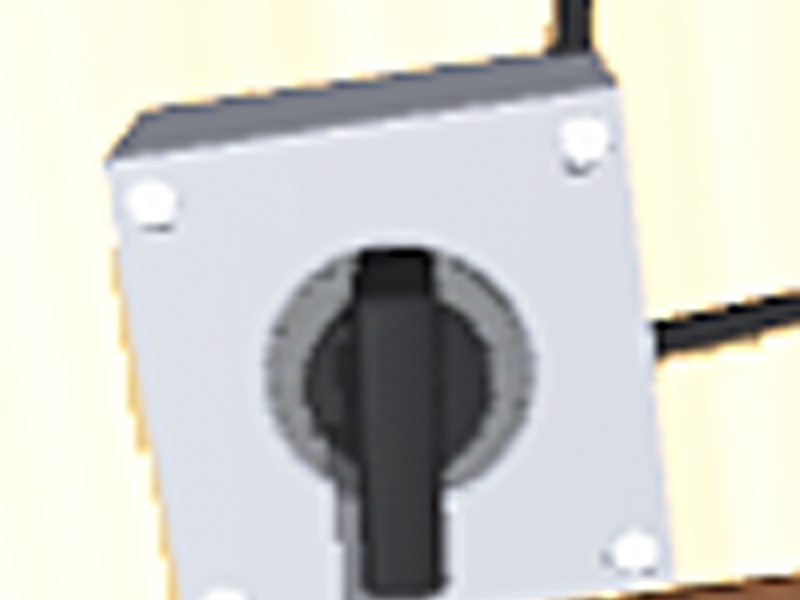

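View pics/o.png

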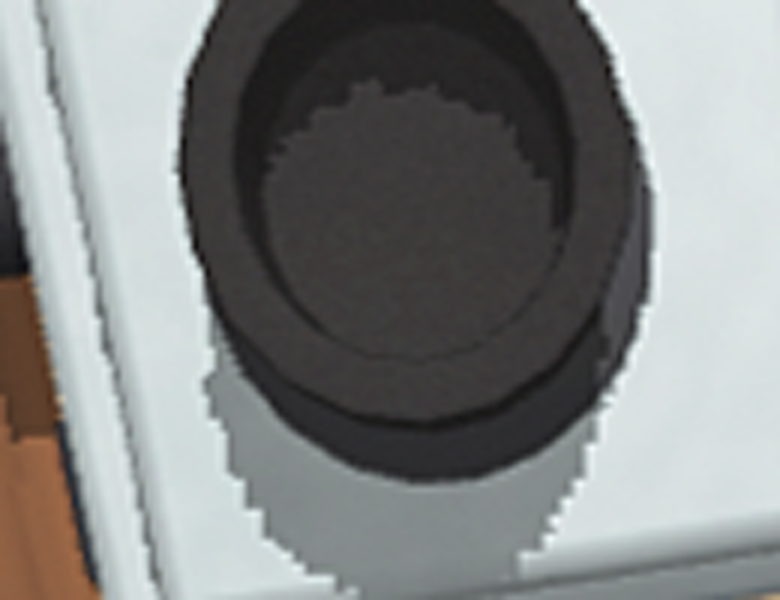

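```bash
python3 - <<'E'
from h import *
d=cam("wrist"); print(np.round(np.array(d["hand_eye"])[:3,3],4))
f=lambda p:(180+p[0]/6-.42,p[1]/6-.42)
def fit(L,z):
    P=np.array([plane(d,f(p),z)[:2] for p in L]); A=np.c_[2*P,np.ones(len(P))]; c=np.linalg.lstsq(A,(P**2).sum(1),rcond=None)[0]; print(c[:2],np.sqrt(c[2]+c[0]**2+c[1]**2))
fit([(182,150),(200,60),(200,240),(225,320),(310,390),(425,420),(530,385),(600,310),(635,140),(615,70)],.111)
fit([(235,150),(575,150),(415,360),(320,330),(510,330),(250,80),(562,80),(265,245),(560,245)],.111)
f=lambda p:(225+p[0]/8-.44,145+p[1]/8-.44)
b=np.array([plane(d,f(p),.061)[:2] for p in ((110,162),(617,88))]); v=b[0]-b[1]; print("box y-edge len",np.linalg.norm(v),v)
b=np.array([plane(d,f(p),.061)[:2] for p in ((617,88),(672,580))]); v=b[0]-b[1]; print("box edge dir",np.arctan2(v[1],v[0]))
b=np.array([plane(d,f(p),.093)[:2] for p in ((397,295),(402,590))]); v=b[0]-b[1]; print("bar dir",np.arctan2(v[1],v[0]),np.linalg.norm(v),b.mean(0))
E
```

```text
[ 8.16e-02 -1.00e-04 -1.32e-01]
[0.62092567 0.11873185] 0.028994432661067562
[0.62091852 0.11921245] 0.021846191565457383
box y-edge len 0.0674551520136757 [-0.06742223  0.00210722]
box edge dir 1.5352805074762568
bar dir 1.4098778398529697 0.03791769698639103 [ 0.61589064 -0.02605222]
```

```bash
python3 - <<'E'
from h import *
plan([.435,-.385,.22],1.71,g=0.4)
E
```

```text
[[0, 0, np.float64(-0.045), -55, -17, 3, 0.4], [0, 0, np.float64(-0.045), -54, -19, 3, 0.4], [0, 0, np.float64(-0.045), -53, -22, 3, 0.4], [0, 0, np.float64(-0.045), -53, -24, 2, 0.4], [0, 0, np.float64(-0.045), -51, -26, 3, 0.4]]
[[0, 0, np.float64(-0.044), -50, -29, 2, 0.4], [0, 0, np.float64(-0.045), np.float64(-49.1), np.float64(-30.4), np.float64(2.7), 0.4]]
end [ 0.435 -0.385  0.22 ] 1.7105
```

{"method": "servo_tool", "body": {"rows": [[0, 0, -0.045, -55, -17, 0, 0.4], [0, 0, -0.045, -54, -19, 0, 0.4], [0, 0, -0.045, -53, -22, 0, 0.4], [0, 0, -0.045, -53, -24, 0, 0.4], [0, 0, -0.045, -51, -26, 0, 0.4]]}}

```text
clock: 12.15
eef_pos: [0.4859, -0.2831, 0.2379]
ee_rot: [0.688, 0.725, -0.0, -0.001]
contact_force: [1.5, 0.1, 0.4]
gripper_width: 0.597
```

{"method": "servo_tool", "body": {"rows": [[0, 0, -0.045, -50, -29, 2, 0.4], [0, 0, -0.045, -49, -30, 2, 0.4], [0, 0, 0, 0, 0, 0, 0.4]]}}

```text
clock: 12.52
eef_pos: [0.4334, -0.3876, 0.2333]
ee_rot: [0.657, 0.754, -0.0, -0.002]
contact_force: [-0.1, 1.3, -0.8]
gripper_width: 0.6
```

```bash
python3 st.py; python3 - <<'E'
from h import *
d=cam("wrist"); im=d["frame"]; cv2.imwrite("pics/p.png",im)
t=cam("top"); print(np.array(d["hand_eye"])[:3,3]); cv2.imwrite("pics/ptop.png",cv2.resize(t["frame"][130:220,205:325],(720,540),interpolation=cv2.INTER_CUBIC))
E
```

```text
12.525 [ 0.4334 -0.3876  0.2333] psi 1.707 w 0.6 F [-0.1  1.3 -0.8] M [ 0.   -0.03 -0.04] q [-0.73  0.34  0.11  1.34 -0.    0.7 ]
[ 0.08170224 -0.00056103 -0.13202337]
```

View pics/p.png

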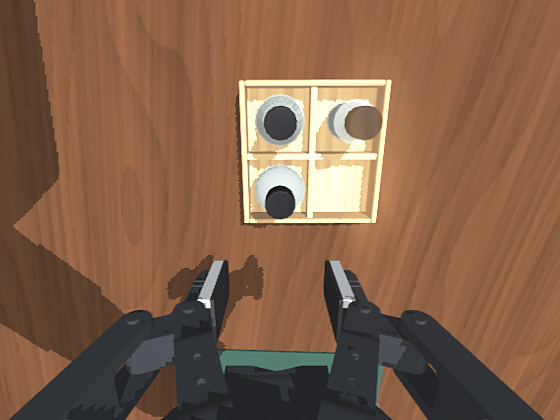

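View pics/ptop.png

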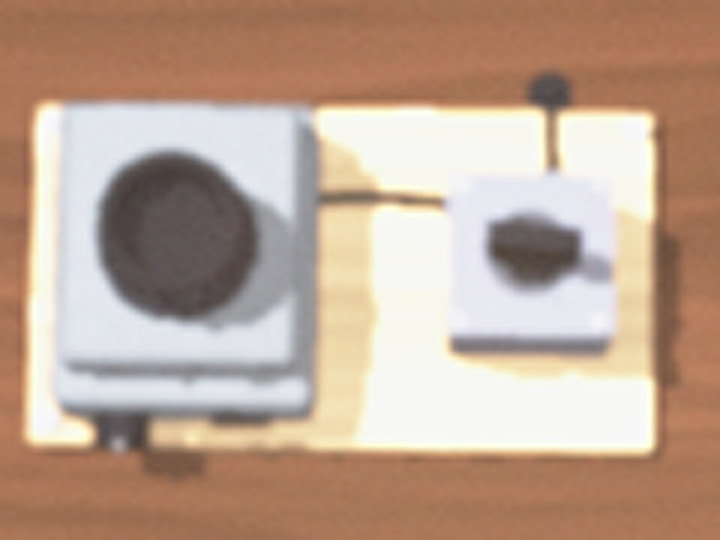

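The wrist view shows the carrier with the round flask at lower left, its cap at about (280,202), and the empty compartment on its +x side. The top view confirms the key is in the isolator, with its bar turned along the board.

```bash
python3 - <<'E'
from h import *
d=cam("wrist"); im=d["frame"]
cv2.imwrite("pics/q.png",cv2.resize(im[75:230,230:395],(798,750),interpolation=cv2.INTER_CUBIC)[150:])
c=im[165:225,240:320]; cv2.imwrite("pics/r.png",cv2.resize(c,(800,600),interpolation=cv2.INTER_CUBIC))
E
```

```text
(no output)
```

View pics/r.png

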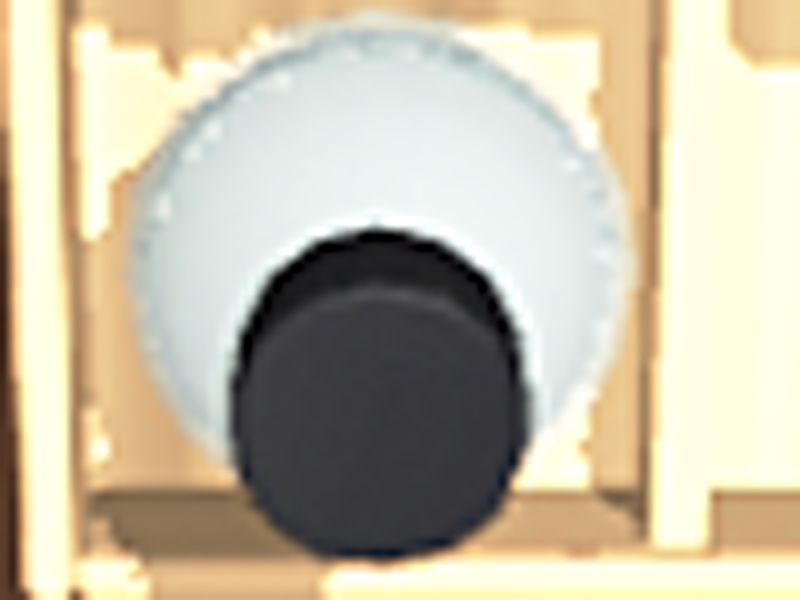

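```bash
python3 - <<'E'
from h import *
d=cam("wrist"); print(np.array(d["hand_eye"])[:3,3])
f=lambda a,b:(240+a/10-.45,165+b/10-.45)
print(plane(d,f(380,423),.096), np.linalg.norm(plane(d,f(232,423),.096)-plane(d,f(530,423),.096)))
# pads midpoint y check
t=cam("top"); im=t["frame"]; cv2.imwrite("pics/s.png",cv2.resize(im[185:275,375:475],(800,720),interpolation=cv2.INTER_CUBIC)[:600])
E
```

```text
[ 0.08170447 -0.00056601 -0.132024  ]
[ 0.4368666  -0.38884968  0.096     ] 0.028747168061193217
```

View pics/q.png

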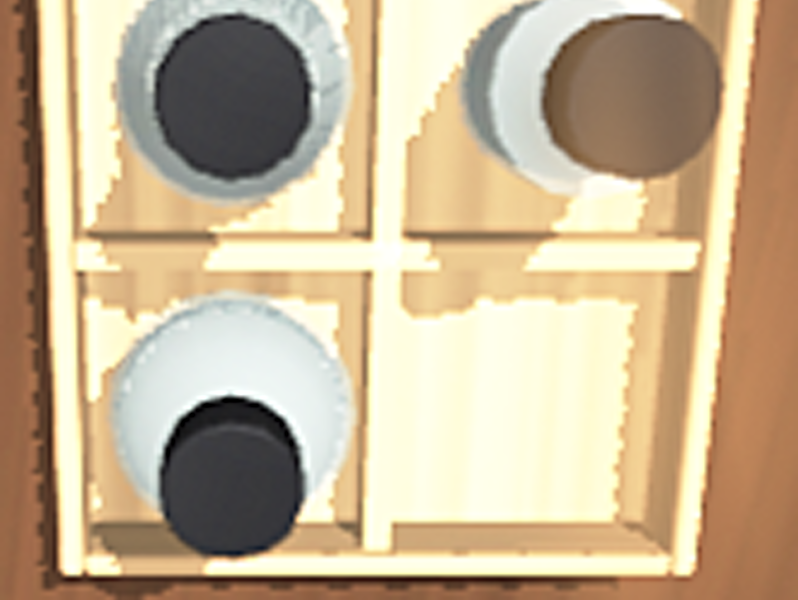

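```bash
python3 - <<'E'
from h import *
plan([.437,-.389,.125],1.707,g=0.4,N=3)
E
```

```text
[[0, 0, np.float64(0.002), -2, 0, 37, 0.4], [0, 0, np.float64(0.002), -2, 0, 36, 0.4], [0, 0, np.float64(0.002), np.float64(-1.2), np.float64(-0.1), np.float64(36.9), 0.4]]
end [ 0.437 -0.389  0.125] 1.707
```

{"method": "servo_tool", "body": {"rows": [[0, 0, 0.002, -2, 0, 37, 0.4], [0, 0, 0.002, -2, 0, 36, 0.4], [0, 0, 0.002, -1.2, 0, 37, 0.4], [0, 0, 0, 0, 0, 0, 0.4]]}}

```text
clock: 13.28
eef_pos: [0.4359, -0.3878, 0.123]
ee_rot: [0.657, 0.754, 0.0, -0.003]
contact_force: [0.2, 0.0, 1.0]
gripper_width: 0.596
```

```bash
python3 - <<'E'
from h import *
d=cam("wrist"); im=d["frame"]; cv2.imwrite("pics/t.png",cv2.resize(im[180:330,190:360],(680,600),interpolation=cv2.INTER_CUBIC)); print(proj(d,[.437,-.389,.096]),np.array(d["hand_eye"])[:3,3])
E
python3 st.py
```

```text
[278.84289957 257.6698363 ] [ 0.08170336 -0.00056195 -0.13202579]
13.325 [ 0.4368 -0.3888  0.125 ] psi 1.707 w 0.601 F [0.5 0.8 0.4] M [-0.03  0.02 -0.03] q [-0.73  0.4  -0.08  1.09  0.    0.71]
```

View pics/t.png

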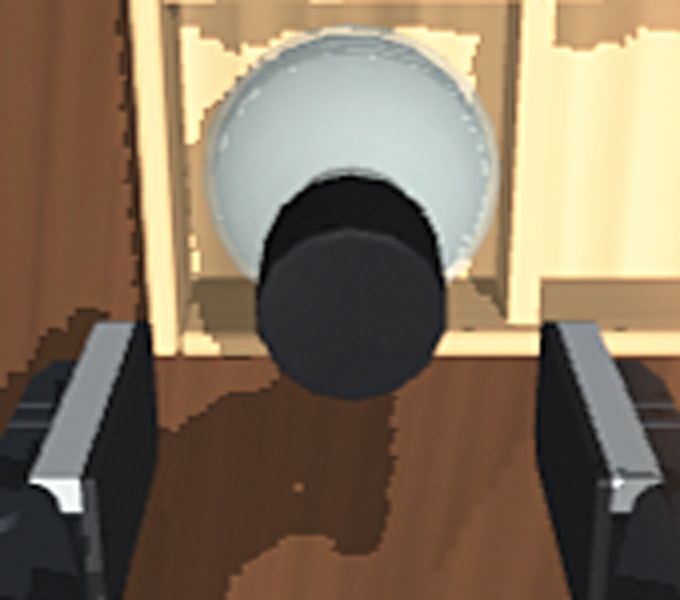

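The cap is centred between the jaws to within a millimetre. I'll descend and grip.

{"method": "servo_tool", "body": {"rows": [[0, 0, 0, 0, 0, 25, 0.4], [0, 0, 0, 0, 0, 20, 0.4], [0, 0, 0, 0, 0, 0, 0.6], [0, 0, 0, 0, 0, 0, 0.8], [0, 0, 0, 0, 0, 0, 1]]}}

```text
clock: 13.95
eef_pos: [0.4375, -0.3906, 0.0818]
ee_rot: [0.658, 0.753, 0.0, 0.001]
contact_force: [-1.2, 0.1, 5.0]
gripper_width: 0.33
```

{"method": "servo_tool", "body": {"rows": [[0, 0, 0, 0, 0, 0, 1], [0, 0, 0, 0, 0, 0, 1]]}}

```text
clock: 14.2
eef_pos: [0.4374, -0.3907, 0.0819]
ee_rot: [0.658, 0.753, 0.0, 0.001]
contact_force: [-0.5, 1.3, 7.4]
gripper_width: 0.332
```

```bash
python3 st.py
```

```text
14.2 [ 0.4374 -0.3907  0.0819] psi 1.706 w 0.332 F [-0.5  1.3  7.4] M [ 0.2  -0.   -0.01] q [-0.73  0.43 -0.15  0.98  0.    0.71]
```

{"method": "servo_tool", "body": {"rows": [[0, 0, 0, 0, 0, -10, 1], [0, 0, 0, 0, 0, -30, 1], [0, 0, 0, 0, 0, -50, 1], [0, 0, 0, 0, 0, -50, 1], [0, 0, 0, 0, 0, -25, 1]]}}

```text
clock: 14.82
eef_pos: [0.4371, -0.3906, 0.249]
ee_rot: [0.658, 0.753, -0.0, 0.002]
contact_force: [0.5, 0.0, -1.0]
gripper_width: 0.33
```

```bash
python3 st.py; python3 - <<'E'
from h import *
d=cam("wrist"); cv2.imwrite("pics/u.png",d["frame"])
plan([.6212,.1197,.245],1.706,g=1,N=14)
E
```

```text
14.825 [ 0.4371 -0.3906  0.249 ] psi 1.706 w 0.33 F [ 0.5  0.  -1. ] M [-0.01 -0.04 -0.01] q [-0.73  0.34  0.15  1.37  0.    0.71]
[[0, 0, 0, 34, 18, 0, 1], [0, 0, 0, 34, 18, 0, 1], [0, 0, 0, 34, 18, 1, 1], [0, 0, 0, 34, 18, 0, 1], [0, 0, 0, 35, 18, 1, 1]]
[[0, 0, 0, 34, 18, 0, 1], [0, 0, 0, 35, 18, 1, 1], [0, 0, 0, 34, 18, 0, 1], [0, 0, 0, 35, 18, 1, 1], [0, 0, 0, 34, 18, 0, 1]]
[[0, 0, 0, 35, 18, 1, 1], [0, 0, 0, 34, 18, 0, 1], [0, 0, 0, 35, 17, 1, 1], [0, 0, 0, np.float64(34.4), np.float64(17.7), np.float64(0.2), 1]]
end [0.6212 0.1197 0.245 ] 1.7058
```

View pics/u.png

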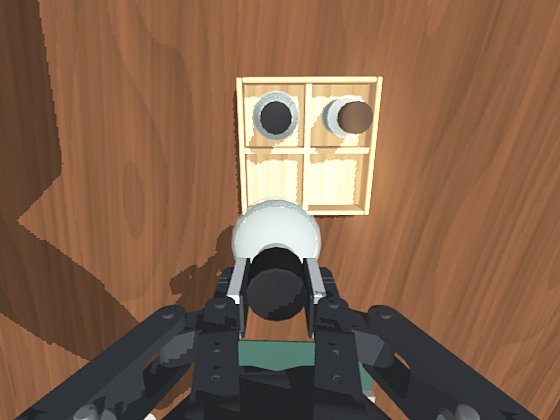

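The flask is lifted and upright, and the other two bottles still stand. I'll carry it to the cradle.

{"method": "servo_tool", "body": {"rows": [[0, 0, 0, 30, 16, 0, 1], [0, 0, 0, 38, 20, 0, 1], [0, 0, 0, 38, 20, 1, 1], [0, 0, 0, 38, 20, 0, 1], [0, 0, 0, 38, 20, 1, 1]]}}

```text
clock: 15.5
eef_pos: [0.5073, -0.1955, 0.2429]
ee_rot: [0.658, 0.753, -0.0, -0.0]
contact_force: [0.6, -0.9, -1.0]
gripper_width: 0.329
```

{"method": "servo_tool", "body": {"rows": [[0, 0, 0, 38, 20, 0, 1], [0, 0, 0, 38, 20, 1, 1], [0, 0, 0, 38, 20, 0, 1], [0, 0, 0, 38, 20, 1, 1], [0, 0, 0, 30, 16, 0, 1]]}}

```text
clock: 16.12
eef_pos: [0.5779, -0.002, 0.2408]
ee_rot: [0.658, 0.753, -0.0, -0.0]
contact_force: [0.2, 0.9, -1.5]
gripper_width: 0.327
```

{"method": "servo_tool", "body": {"rows": [[0, 0, 0, 20, 10, 0, 1], [0, 0, 0, 0, 0, 0, 1]]}}

```text
clock: 16.38
eef_pos: [0.5852, 0.0186, 0.2408]
ee_rot: [0.657, 0.754, -0.0, -0.0]
contact_force: [-0.7, -0.9, -1.4]
gripper_width: 0.33
```

```bash
python3 st.py; python3 - <<'E'
from h import *
d=cam("wrist"); cv2.imwrite("pics/v.png",d["frame"]);print(np.array(d["hand_eye"])[:3,3])
E
```

```text
16.375 [0.5852 0.0186 0.2408] psi 1.708 w 0.33 F [-0.7 -0.9 -1.4] M [-0.02 -0.    0.  ] q [0.03 0.34 0.13 1.36 0.   1.47]
[ 0.08170169 -0.00056091 -0.13202175]
```

View pics/v.png

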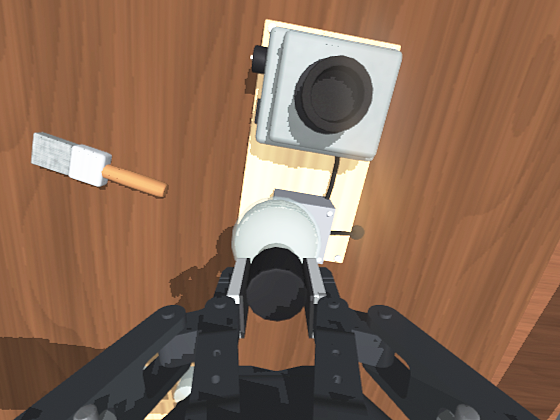

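```bash
python3 - <<'E'
from h import *
d=cam("wrist"); im=d["frame"]
cv2.imwrite("pics/w.png",cv2.resize(im[45:145,285:385],(600,600),interpolation=cv2.INTER_CUBIC))
E
```

```text
(no output)
```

View pics/w.png

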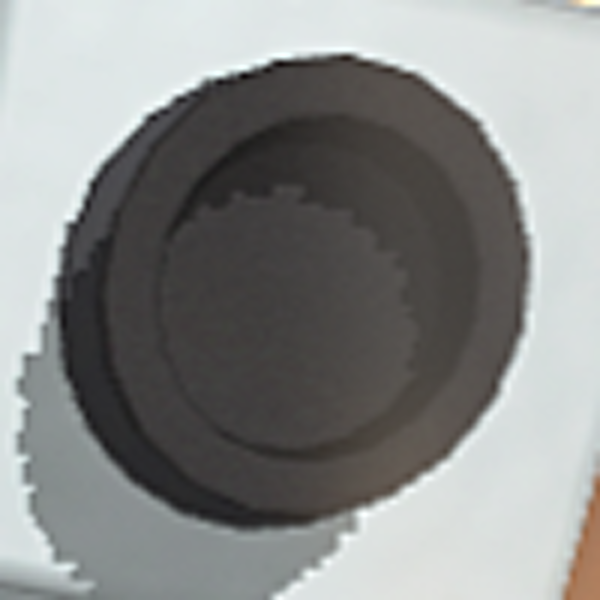

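```bash
python3 - <<'E'
from h import *
d=cam("wrist"); f=lambda p:(285+p[0]/6-.42,45+p[1]/6-.42)
def fit(L,z):
    P=np.array([plane(d,f(p),z)[:2] for p in L]); A=np.c_[2*P,np.ones(len(P))]; c=np.linalg.lstsq(A,(P**2).sum(1),rcond=None)[0]; print(c[:2],np.sqrt(c[2]+c[0]**2+c[1]**2))
fit([(350,57),(430,85),(495,150),(525,230),(525,300),(490,395),(440,455),(370,500),(280,515),(200,480),(135,410),(107,310),(120,220),(170,140),(240,80)],.111)
fit([(160,270),(185,200),(250,140),(320,115),(400,130),(460,190),(478,260),(460,340),(410,410),(330,450),(250,440),(185,385)],.111)
s=sense(); print(s["eef_pos"],psi_of(s["ee_rot"]))
H=np.array(d["hand_eye"])
def t(u,v,z):
    r=H[:3,:3]@np.array([(u-d["cx"])/d["f"],(v-d["cy"])/d["f"],1]); return H[:3,3]+r*(z-H[2,3])/r[2]
print("belly L/R",t(233,238,.049),t(321,238,.049))
E
```

```text
[0.62133437 0.11899326] 0.02890682357256889
[0.62137215 0.119824  ] 0.021653530673125358
[0.58475675 0.01676464 0.24119171] 1.705190296676079
belly L/R [ 0.00177228 -0.02957244  0.049     ] [0.00172049 0.02940378 0.049     ]
```

```bash
python3 - <<'E'
from h import *
d=cam("wrist"); im=d["frame"]
cv2.imwrite("pics/x.png",cv2.resize(im[190:330,215:340],(536,600),interpolation=cv2.INTER_CUBIC))
g=np.clip(im.astype(int)*3,0,255).astype(np.uint8); cv2.imwrite("pics/y.png",cv2.resize(g[190:330,215:340],(536,600),interpolation=cv2.INTER_CUBIC))
E
```

```text
(no output)
```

View pics/y.png

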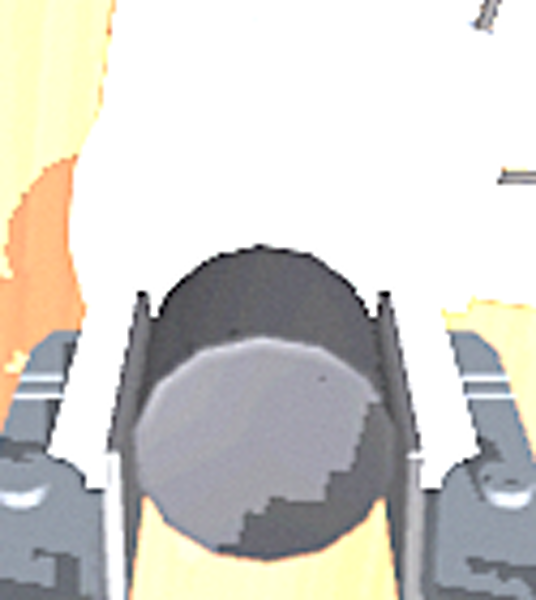

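```bash
python3 - <<'E'
from h import *
d=cam("wrist"); H=np.array(d["hand_eye"])
def t(u,v,z):
    r=H[:3,:3]@np.array([(u-d["cx"])/d["f"],(v-d["cy"])/d["f"],1]); return H[:3,3]+r*(z-H[2,3])/r[2]
g=lambda a,b:(215+a/4.288-.4,190+b/4.286-.4)
for b in (338,448,558): print("top",t(*g(265,b),-.0141))
print("lower front",t(*g(265,245),.0099)[0]-.015)
print("belly far edge ray", t(276,199,.05))
s=sense(); plan([.6214,.1195,.215],1.705,g=1,N=4)
E
```

```text
top [ 0.01458598 -0.00051885 -0.0141    ]
top [ 0.00101201 -0.00052787 -0.0141    ]
top [-0.01348491 -0.0005375  -0.0141    ]
lower front -0.0010516602689565335
belly far edge ray [ 0.02865163 -0.00072241  0.05      ]
[[0, 0, 0, 24, 12, 7, 1], [0, 0, 0, 24, 13, 6, 1], [0, 0, 0, 25, 12, 7, 1], [0, 0, 0, np.float64(24.2), 13, np.float64(6.4), 1]]
end [0.6214 0.1195 0.215 ] 1.7046
```

{"method": "servo_tool", "body": {"rows": [[0, 0, 0, 24, 12, 0, 1], [0, 0, 0, 24, 13, 6, 1], [0, 0, 0, 25, 12, 7, 1], [0, 0, 0, 24.2, 13, 13, 1], [0, 0, 0, 0, 0, 0, 1]]}}

```text
clock: 17.25
eef_pos: [0.6214, 0.1212, 0.214]
ee_rot: [0.657, 0.753, -0.001, -0.001]
contact_force: [-0.3, -0.3, -0.5]
gripper_width: 0.33
```

{"method": "servo_tool", "body": {"rows": [[0, 0, 0, 0, 0, 15, 1], [0, 0, 0, 0, 0, 8, 1], [0, 0, 0, 0, 0, 5, 1], [0, 0, 0, 0, 0, 0, 1]]}}

```text
clock: 17.75
eef_pos: [0.6214, 0.1201, 0.187]
ee_rot: [0.658, 0.753, -0.0, -0.0]
contact_force: [-0.3, -0.1, -1.6]
gripper_width: 0.329
```

```bash
python3 st.py; python3 - <<'E'
from h import *
e=cam("scene"); cv2.imwrite("pics/z.png",cv2.resize(e["frame"][140:300,230:420],(760,640),interpolation=cv2.INTER_CUBIC)[:600])
d=cam("wrist"); cv2.imwrite("pics/z2.png",d["frame"])
E
```

```text
17.75 [0.6214 0.1201 0.187 ] psi 1.705 w 0.329 F [-0.3 -0.1 -1.6] M [ 0.03 -0.02 -0.02] q [0.19 0.45 0.15 1.28 0.   1.63]
```

View pics/z.png

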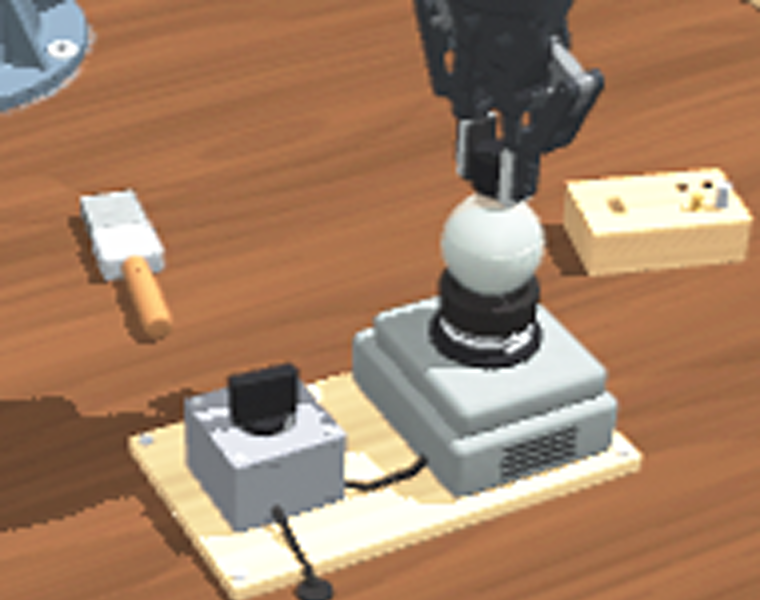

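View pics/z2.png

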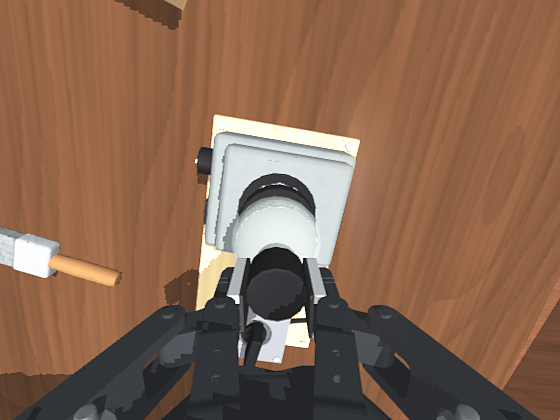

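The flask sits centred just above the ring and the key stands seated in the isolator. I'll lower onto the rim.

{"method": "servo_tool", "body": {"rows": [[0, 0, 0, 0, 0, 3, 1], [0, 0, 0, 0, 0, 2, 1], [0, 0, 0, 0, 0, 2, 1], [0, 0, 0, 0, 0, 0, 1]]}}

```text
clock: 18.35
eef_pos: [0.6217, 0.1206, 0.1807]
ee_rot: [0.658, 0.753, 0.0, 0.0]
contact_force: [-0.4, -1.1, 3.8]
gripper_width: 0.33
```

```bash
python3 st.py
```

```text
18.35 [0.6217 0.1206 0.1807] psi 1.706 w 0.33 F [-0.4 -1.1  3.8] M [-0.1   0.28 -0.01] q [0.19 0.45 0.14 1.26 0.   1.63]
```

{"method": "servo_tool", "body": {"rows": [[0, 0, 0, 0, 0, 3, 1], [0, 0, 0, 0, 0, 3, 1], [0, 0, 0, 0, 0, 3, 1], [0, 0, 0, 0, 0, 2, 1], [0, 0, 0, 0, 0, 0, 1]]}}

```text
clock: 18.98
eef_pos: [0.6219, 0.1204, 0.1703]
ee_rot: [0.658, 0.753, 0.001, 0.001]
contact_force: [-1.5, -2.2, 11.1]
gripper_width: 0.334
```

```bash
python3 st.py
```

```text
18.975 [0.6219 0.1204 0.1703] psi 1.706 w 0.334 F [-1.5 -2.2 11.1] M [-0.36  0.64  0.04] q [ 0.19  0.45  0.12  1.24 -0.    1.63]
```

{"method": "servo_tool", "body": {"rows": [[0, 0, 0, 0, 0, 1, 1], [0, 0, 0, 0, 0, 1, 1], [0, 0, 0, 0, 0, 1, 1], [0, 0, 0, 0, 0, 0, 1]]}}

```text
clock: 19.48
eef_pos: [0.6221, 0.1204, 0.1686]
ee_rot: [0.658, 0.753, 0.001, 0.001]
contact_force: [-3.6, -3.9, 18.5]
gripper_width: 0.333
```

```bash
python3 st.py
```

```text
19.475 [0.6221 0.1204 0.1686] psi 1.706 w 0.333 F [-3.6 -3.9 18.5] M [-0.52  1.15  0.11] q [ 0.19  0.45  0.12  1.23 -0.    1.63]
```

{"method": "servo_tool", "body": {"rows": [[0, 0, 0, 0, 0, 0.8, 1], [0, 0, 0, 0, 0, 0, 1], [0, 0, 0, 0, 0, 0, 1]]}}

```text
clock: 19.85
eef_pos: [0.6222, 0.1203, 0.1684]
ee_rot: [0.658, 0.753, 0.001, 0.001]
contact_force: [-4.7, -2.9, 22.7]
gripper_width: 0.329
```

```bash
python3 st.py; python3 - <<'E'
from h import *
e=cam("scene"); cv2.imwrite("pics/aa.png",cv2.resize(e["frame"][140:300,80:420],(799,376),interpolation=cv2.INTER_CUBIC))
e=cam("top"); cv2.imwrite("pics/ab.png",e["frame"])
E
```

```text
19.85 [0.6222 0.1203 0.1684] psi 1.706 w 0.329 F [-4.7 -2.9 22.7] M [-0.66  1.39  0.13] q [ 0.19  0.45  0.12  1.23 -0.    1.63]
```

View pics/aa.png

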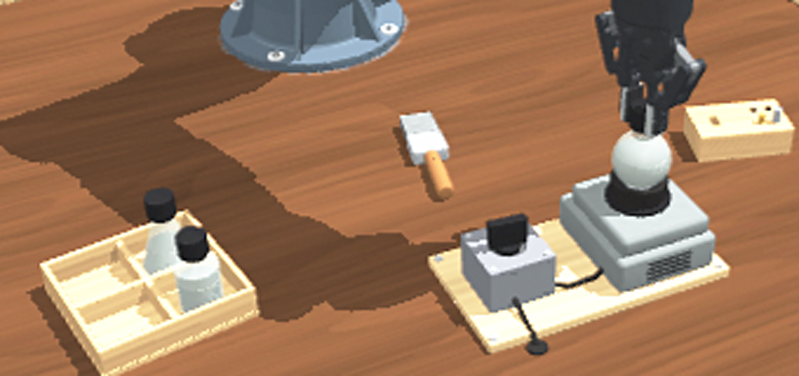

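The cradle is hard on its bottom stop: 23 N against 13 N of spring, and the last 0.8 mm commanded moved it only 0.2 mm. The other two bottles are standing and the key is in. I'm handing it in.

```bash
python3 -c "
from cell import robot; print(robot.sign_off())"; python3 st.py
```

```text
the job is handed in; nothing more can be done
None
the job is handed in; nothing more can be done
```

I did the whole job in the order asked and handed it in at about 20 s, with the arm still holding the flask pressed down. No verdict is given at hand-in; these are my last checks:

- **Key:** It is in the isolator slot, seated where its collar should meet the rotor: the hand stopped at 79.6 mm against about 79.8 mm expected. I turned it clockwise until the torque rose from about 0.05 to 0.45 N m, which I took as the end stop, then let go. The later pictures show it upright in the switch, with its bar turned along the board.
- **Flask:** It is upright in the ring cradle and pressed to the bottom. Contact came at a hand height of 180.7 mm, and the final height of 168.4 mm matches the 12 mm travel. The push is about 23 N against 13 N of spring, and the last 0.8 mm commanded moved it only 0.2 mm.
- **Other bottles:** Both still stand in their compartments.

Two checks did not fully agree:

- **Key angle:** The bar measured about 1.70 rad of turn from the board's axis, against 1.5 plus about 0.1 of play. I put the rest down to extra slack and measuring error, and relied on the torque.
- **Camera calibration:** The wrist camera's calibration shifted by up to about 3 mm between readings. I therefore cross-checked positions against the jaws and the given sizes.

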